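Snap a meter window home with a pusher

TASK

One of the two meter windows in the instrument panel still stands proud of its well: pick up the aluminium pusher, hold it upright and press that window straight down until it snaps fully home, flush with the panel like its neighbour. Keep the gripper itself off the windows, press without brute force, and leave the other window and the things around alone. Then stand the pusher upright inside the steel tray and let go of it.

Things in the scene. Friction and masses are not known exactly. Their poses are not given: they have to be found in the camera images.
- panel: Instrument front panel lying face up, fixed: a cream block 170 (its x) x 250 (its y) x 45 mm (z), with two rectangular wells in its face. Origin at the centre of its underside on the bench, z up: its face is at z = 45 mm. Knobs and terminals on the face (x = -18 to -71 mm) rise at most 16 mm above it.
- well0 (a point): Centre of the mouth of one well, on the panel's face, at x = +30, y = -62 mm of the panel. Well: 53 (x) x 79 (y) mm, 22 mm deep. Just under the mouth, each short side has a sprung roller catch.
- well1 (a point): Centre of the mouth of the other, same well, at x = +30, y = +62 mm of the panel.
- window: Meter window that stands proud at the start, in either well: block 50 (x) x 68 (y) x 22 mm (z), black body with a dial on its flat top; a 6 mm high snap rib along each short side (76 mm over the ribs). Origin at the centre of its underside, z up. Home, it rests on the well's floor, underside 23 mm above the bench, top flush with the panel's face, held by the catches. Over 70 N crushes it.
- window_top (a point): Middle of that window's flat top, where to press. At the start it is about 13 mm above the panel's face, the ribs resting on the catches. Pressed with about 12 N it gives way within the first 4 mm, the force drops, and it goes on down to the floor, 13 mm in all. Pressed far off the middle it tilts and may catch at one end only.
- window2: The other, same meter window, already home and flush in the other well. To be left alone.
- pusher: Pusher: a hand tool of bare aluminium, 80 mm tall, 130 to 210 g, standing on its foot at the start. Foot: 40 mm across with a flat rubber sole, up to a shoulder at z = 25 mm; above it a plain round stem 24 mm across from z = 25 mm to z = 80 mm, to be gripped. Origin at the centre of the sole, z up along the stem.
- tray: Open steel tray, empty, fixed on the bench, 130 (x) x 110 (y) mm outside, walls 4 mm thick and 14 mm high, floor 4 mm thick. Origin at the centre of its underside, z up. It lies to one side of the panel and the pusher to the other; which is which changes from start to start.
- screwdriver: Bystander, to be left where it is: black-handled screwdriver, 170 mm long, lying. Origin about its middle, on the bench.
- spraycan: Bystander, to be left where it is: small upright can, 52 mm across, 85 mm tall. Origin about its middle, on the bench.
- fusebox: Bystander, to be left where it is: closed grey plastic box 60 x 45 x 22 mm. Origin about its middle, on the bench.
- spareknob: Bystander, to be left where it is: spare white instrument knob, 28 mm across, 20 mm tall. Origin about its middle, on the bench.
- screwjar: Bystander, to be left where it is: small lidded jar, 48 mm across, 55 mm tall. Origin about its middle, on the bench.
- handmeter: Bystander, to be left where it is: dark hand-held meter lying on its back, 110 x 35 x 26 mm. Origin about its middle, on the bench.

How it is judged:
By the outcome, as a careful person would: the job done as asked, in the order asked, and still so for the second after the job is handed in, with the robot touching nothing.
It also fails if it takes over 45 s, if anything falls off the work surface, if the arm or the gripper's body presses on something with over 40 N, if the wrist force passes 120 N, or if a joint passes its speed limit or range.

ROBOT

A 7-joint arm with a two-finger parallel gripper is mounted at the origin on the work surface. World frame = base frame: x ahead of the robot, y to its left, z up, the work surface at z = 0. Lengths are in m, angles in rad, forces in N, time in s.
With the tool pointing down it reaches from about 0.4 to 0.85 m from the base axis. Payload 4.5 kg.
Tool frame: the origin (TCP) lies midway between the tips of the shut fingers; the grasp point (between the pads) lies 19 mm behind it (manip.grip_point_offset is the distance from the TCP to the grasp point, in m); z points along the fingers, y is the line along which they close (so a half turn about z gives the same grasp; the last joint's range is limited). The gripper opens to 85 mm and grips with 20 to 120 N. Pads are 22 mm wide; open, the fingers measure 114 mm over their backs; the gripper's body (76 mm by 85 mm) begins 54 mm behind the grasp point. The pads swing forward as they close: fully open they stand 13 mm farther back than shut.
Start: joints at [-1.141, 0.689, -0.195, 1.565, 0.157, 0.902, -0.215], TCP at [0.241, 0.577, 0.231] pointing down, gripper open.
Joint ranges: [-3.01, 3.01], [-0.46, 2.08], [-1.47, 1.51], [0.13, 2.56], [-1, 4.14], [0.04, 2.09], [-2.66, 2.66]. Speed limits (rad/s): [2.57, 2.57, 3.14, 3.14, 3.14, 3.14, 3.14].

INTERFACE

Orientations are given as a unit quaternion [x, y, z, w].
In Python, from bench import manip, optics, workorder gives the robot as it stands (manip), with the cameras (optics) and the job (workorder).
- The arm moves only by the tool creep_tool, called after ">>>" by a JSON object that holds its "name" and its "arguments", one argument or row to a line. Schema: {"type":"object","properties":{"steps":{"type":"array","items":{"type":"number"},"minItems":5,"maxItems":50},"only":{"type":"string"},"quiet":{"type":"boolean"},"lines":{"type":"string"}},"required":["steps"],"additionalProperties":false}. steps is one flat list of numbers that holds 1 to 10 rows one after another, with no inner brackets; each row has 5 numbers: dx, dy, dz in shares of the most that a row can go, 1 being 62.5 mm, then a turn about the tool's z in shares of 4 rad (1.0 is 4 rad), then the finger opening in m; each row shifts and turns the commanded pose from where the row before left it, along the tool's axes as they then stand; what a row does not reach is not made up. A row lasts 1/8 s, in which the tool goes at most 0.0625 m and 0.188 rad, less where a joint would pass 70% of its speed; a pose out of reach is approached as far as the arm can. The fingers move at their own pace and stop on an object; the grip force is fixed at half the most. Time passes only in rows, so rows that do not move let the fingers close. The tool returns the time, the measured TCP pose, the force, the opening and the grip force at its end. only (a regular expression) keeps the lines of the reply that match it, lines (a string "A,B") keeps lines A to B, and quiet returns only ok. No shift or turn number may pass 1 either way. Input that does not fit is refused with a message, and nothing moves.
- manip.state(): the state, without advancing time (a new reading comes with each control period).
- optics.grab_frame(name): name is "side" or "top" or "wrist"; returns (picture, depth): 420x560x3 uint8, red, green, blue; 420x560 float32, m along the optical axis (not along the pixel's ray), 0 where there is no reading.
- optics.camera_info(name): a dict with "camera_matrix" (3x3 intrinsics, pixels), "world_to_cam" (4x4, takes a point from world to camera coordinates); the wrist camera has in their place "tool_from_camera" (4x4, takes a point from camera to tool coordinates, whose origin is the TCP and whose axes are the flange's). Camera axes: x right, y down, z forward; pixel columns grow to the right and rows downward; lengths in m; the calibration is good to about 2 mm. A picture is of the moment at which its call begins: read the wrist's pose just before it. camera_info takes no time and is no camera call.
- workorder.finish_job(): hands the job in; it is judged then, once.
The state is a dict: "clock": time; "joint_positions": joint angles; "joint_velocities": joint speeds; "joint_efforts": joint torques, N m; "tool_pos": TCP position; "eef_rot": TCP orientation; "force": force on the tool from outside, world axes, zero at the start; "moment": the same for the moment, N m; "finger_gap": finger opening in m; "finger_force": force on a finger pad.
Only numpy, scipy, OpenCV 4.12 (cv2) and the standard library are available. Lean on these libraries where they do the work, as an engineer would, in place of code of your own. Each camera call takes 0.05 s, during which the arm holds its last target. There are 200 camera calls.

## Working session

There is one attempt and no reset: what is moved stays moved. The work goes in short steps, Python scripts to look and compute and a tool call to move; the robot and the scene stay as the last step left them, time stands still between calls to the robot, and variables do not carry over. Pictures are saved under pics/ and viewed, at most 10 in all, crops included, and the job is handed in when it is done.

```bash
ls; mkdir -p pics; cat > h.py <<'E'
import numpy as np,cv2
from bench import manip, optics, workorder
def grab(n):
    s=manip.state(); p,d=optics.grab_frame(n); return s,p,d
def save(n,p): cv2.imwrite(n,cv2.cvtColor(p,cv2.COLOR_RGB2BGR))
def cam(n,s=None):
    i=optics.camera_info(n); K=np.array(i["camera_matrix"])
    if n!="wrist": T=np.linalg.inv(np.array(i["world_to_cam"]))
    else:
        from scipy.spatial.transform import Rotation as R
        W=np.eye(4); W[:3,:3]=R.from_quat(s["eef_rot"]).as_matrix(); W[:3,3]=s["tool_pos"]
        T=W@np.array(i["tool_from_camera"])
    return K,T
def ray(K,T,u,v):
    return T[:3,3],T[:3,:3]@np.array([(u-K[0,2])/K[0,0],(v-K[1,2])/K[1,1],1])
def onz(K,T,u,v,z):
    o,d=ray(K,T,u,v); return o+d*(z-o[2])/d[2]
def cloud(K,T,D):
    v,u=np.mgrid[:D.shape[0],:D.shape[1]]
    P=np.stack([(u-K[0,2])/K[0,0]*D,(v-K[1,2])/K[1,1]*D,D],-1)
    return P@T[:3,:3].T+T[:3,3]
E
python3 - <<'E'
from h import *
for n in("top","side"):
    s,p,d=grab(n); save(f"pics/{n}0.png",p); np.savez(f"{n}0.npz",p=p,d=d)
    K,T=cam(n); print(n,K[0,0],T.round(3).tolist())
print(s)
E
```

```text
bench.py
pics
top 397.8904277912374 [[0.01, -0.99, 0.143, 0.474], [-1.0, -0.01, -0.004, 0.016], [0.006, -0.143, -0.99, 1.043], [0.0, 0.0, 0.0, 1.0]]
side 401.7431790843824 [[-0.749, -0.44, 0.495, 0.184], [-0.662, 0.482, -0.574, 0.504], [0.014, -0.758, -0.652, 0.6], [0.0, 0.0, 0.0, 1.0]]
{'clock': 0.05, 'joint_positions': array([-1.14119174,  0.68997293, -0.19452016,  1.56633213,  0.15727798,
        0.90251088, -0.21506776]), 'joint_velocities': array([ 0.00079871,  0.00049057, -0.00201262, -0.00247085, -0.00117781,
       -0.00090174, -0.00040972]), 'joint_efforts': array([-1.47901901e-03, -5.41120863e+01, -1.27216402e+00, -1.59182292e+01,
        9.59617289e-03,  4.13013782e-03,  1.99883016e-05]), 'tool_pos': array([0.2407594 , 0.57606692, 0.23049427]), 'eef_rot': array([ 1.96560813e-01,  9.80491207e-01, -9.08471150e-04, -1.23672659e-04]), 'force': array([-0.46685758,  0.48841067, -0.4488612 ]), 'moment': array([-0.04149608,  0.01083253,  0.01109987]), 'finger_force': 0.0, 'finger_gap': 0.08553987803414384}
```

View pics/top0.png

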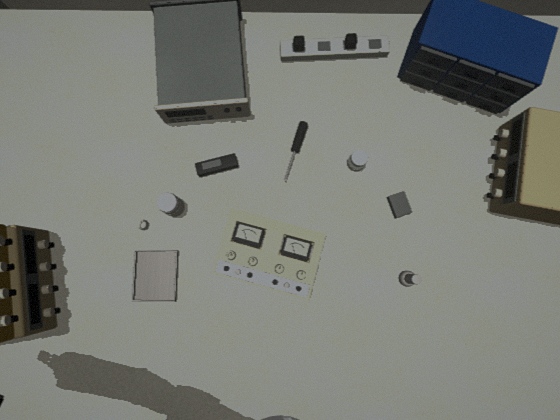

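View pics/side0.png

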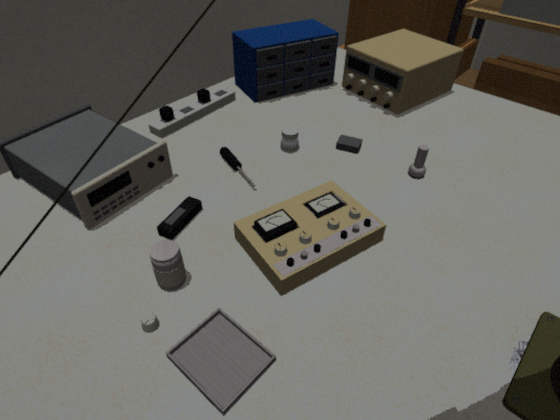

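The top view shows the pusher at (409,278), the tray at (156,276) and the panel around (270,254), with windows at (249,234) and (297,246). In the side view the left window (275,224) looks proud. The pusher is at (420,162) and the tray at (220,357).

```bash
python3 - <<'E'
from h import *
C={}
for n in("top","side"):
    z=np.load(n+"0.npz"); K,T=cam(n); C[n]=(cloud(K,T,z["d"]),z["p"],K,T)
P,p,K,T=C["top"]
print("bench z",[P[r,c].round(4).tolist() for r,c in((340,250),(330,420),(200,330))])
def box(P,name,m):
    q=P[m]; r=cv2.minAreaRect(q[:,:2].astype(np.float32)); print(name,len(q),np.array(r[0]).round(4),np.array(r[1]).round(4),round(r[2],1),"z med",np.median(q[:,2]).round(4), "max",q[:,2].max().round(4)); return r
def roi(a,b,c,d,s=(420,560)):
    m=np.zeros(s,bool); m[b:d,a:c]=1; return m
for n in C:
    P,p,K,T=C[n]; V=P[...,2]
    R={"top":dict(panel=(205,205,335,310),push=(390,260,435,295),tray=(125,240,190,310)),"side":dict(panel=(225,175,395,295),push=(400,140,440,185),tray=(160,305,280,410))}[n]
    m=roi(*R["panel"])&(V>.03)&(V<.08); box(P,n+" panel",m)
    hsv=cv2.cvtColor(p,cv2.COLOR_RGB2HSV)
    mf=m&(abs(V-.045)<.006)&(hsv[...,1]>60); box(P,n+" panelface",mf)
    m=roi(*R["push"])&(V>.070); box(P,n+" push top",m); print(P[m].mean(0))
    m=roi(*R["push"])&(V>.01); print(" push all",P[m].mean(0)); 
    m=roi(*R["tray"])&(V>.009)&(V<.03); box(P,n+" tray rim",m)
    # windows: dark blobs inside panel
    g=p.max(2); d=(roi(*R["panel"])&(g<60)&(V>.035)).astype(np.uint8)
    d=cv2.morphologyEx(d,cv2.MORPH_CLOSE,np.ones((3,3)))
    cs,_=cv2.findContours(d,cv2.RETR_EXTERNAL,cv2.CHAIN_APPROX_NONE)
    for c in cs:
        if cv2.contourArea(c)<120: continue
        k=np.zeros(d.shape,np.uint8); cv2.drawContours(k,[c],-1,1,-1); k=k>0
        r=cv2.minAreaRect(c); print(n,"win px",np.round(r[0],1),cv2.contourArea(c)); box(P,"  ",k)
        zz=np.median(V[k]); 
        cor=np.array([onz(K,T,*q,zz) for q in cv2.boxPoints(r)]); print("  ctr",cor.mean(0).round(4),"sides",np.linalg.norm(cor[1]-cor[0]).round(4),np.linalg.norm(cor[2]-cor[1]).round(4),"dir",(cor[1]-cor[0]).round(3))
E
```

```text
bench z [[0.2932, 0.0773, 0.0005], [0.3217, -0.3533, 0.0026], [0.6545, -0.1287, -0.0019]]
top panel 6769 [0.5109 0.0309] [0.2504 0.1705] 75.2 z med 0.0453 max 0.0637
top panelface 9 [0.5428 0.0262] [0.1974 0.0534] 73.6 z med 0.044 max 0.046
top push top 97 [ 0.4575 -0.1585] [0.3503 0.0216] 88.1 z med 0.0802 max 1.0426
[ 0.45371552 -0.29291253  0.15906813]
 push all [ 0.45253027 -0.30592412  0.07904831]
top tray rim 362 [0.4525 0.3231] [0.129  0.1112] 0.3 z med 0.0131 max 0.0189
top win px [295.9 248. ] 513.5
   557 [ 0.506  -0.0307] [0.0722 0.0879] 73.7 z med 0.0452 max 1.0426
  ctr [ 0.524  -0.0356  0.0452] sides 0.0501 0.0722 dir [ 0.048 -0.013  0.   ]
top win px [248.2 234.6] 533.0
   578 [0.5397 0.058 ] [0.1414 0.0651] 57.2 z med 0.0576 max 1.0426
  ctr [0.5551 0.0833 0.0576] sides 0.0497 0.0729 dir [ 0.048 -0.012  0.   ]
side panel 8452 [0.5095 0.0328] [0.2518 0.1735] 75.0 z med 0.045 max 0.0637
side panelface 4723 [0.5095 0.0331] [0.251  0.1735] 74.9 z med 0.0447 max 0.051
side push top 84 [0.313 0.086] [0.0228 0.8755] 18.6 z med 0.0787 max 0.5996
[ 0.42946061 -0.2576936   0.11453422]
 push all [ 0.44285143 -0.29911038  0.05300006]
side tray rim 1017 [0.4521 0.3252] [0.1318 0.1109] 0.1 z med 0.0134 max 0.0169
side win px [320.3 256.7] 226.0
   372 [0.396  0.2616] [0.226  0.6037] 20.6 z med 0.0392 max 0.5996
  ctr [0.4445 0.0791 0.0392] sides 0.2669 0.1036 dir [-0.16  -0.214  0.   ]
side win px [274.2 224.8] 401.5
   470 [0.3985 0.2929] [0.0866 0.5961] 37.1 z med 0.0564 max 0.5996
  ctr [0.552  0.0903 0.0564] sides 0.0893 0.0655 dir [-0.021 -0.087  0.   ]
side win px [324.5 204.1] 177.5
   244 [ 0.5235 -0.0363] [0.0776 0.0524] 74.8 z med 0.0445 max 0.0476
  ctr [ 0.5234 -0.0352  0.0445] sides 0.093 0.0572 dir [-0.022 -0.09   0.   ]
```

```bash
python3 - <<'E'
from h import *
for n,(a,b,c,d) in dict(top=(390,255,435,298),side=(395,135,445,190)).items():
    z=np.load(n+"0.npz"); K,T=cam(n); P=cloud(K,T,z["d"]); m=np.zeros(P.shape[:2],bool); m[b:d,a:c]=1; m&=z["d"]>.05
    V=P[...,2]
    for lo,hi in((.074,.09),(.03,.07),(.02,.029),(.008,.02)):
        q=P[m&(V>lo)&(V<hi)][:,:2]; e=cv2.minEnclosingCircle(q.astype(np.float32)) if len(q) else 0
        print(n,lo,len(q),np.round(q.mean(0),4),np.round(e[0],4),round(e[1],4), np.median(V[m&(V>lo)&(V<hi)]).round(4))
print(np.round(optics.camera_info("wrist")["tool_from_camera"],3))
from scipy.spatial.transform import Rotation as R
s=manip.state();M=R.from_quat(s["eef_rot"]).as_matrix()
a=s["tool_pos"]
for t in([.50,.2,.23],[.456,-.30,.23]): t=np.array(t); print((M.T@(t-a)).round(4)); a=t
E
```

```text
top 0.074 85 [ 0.4519 -0.3211] [ 0.4518 -0.3218] 0.0119 0.0801
top 0.03 53 [ 0.4519 -0.3133] [ 0.4511 -0.3167] 0.0118 0.0508
top 0.02 75 [ 0.4519 -0.315 ] [ 0.4517 -0.3214] 0.019 0.0239
top 0.008 34 [ 0.4508 -0.3113] [ 0.4516 -0.3219] 0.0199 0.0171
side 0.074 60 [ 0.4486 -0.3177] [ 0.448  -0.3198] 0.0127 0.079
side 0.03 149 [ 0.4471 -0.3125] [ 0.4485 -0.3181] 0.0127 0.0508
side 0.02 75 [ 0.4473 -0.3115] [ 0.4491 -0.3168] 0.0181 0.0234
side 0.008 80 [ 0.4447 -0.3069] [ 0.4486 -0.318 ] 0.0201 0.014
[[ 0.    -0.959 -0.284  0.072]
 [ 1.     0.     0.     0.001]
 [-0.    -0.284  0.959 -0.141]
 [ 0.     0.     0.     1.   ]]
[-0.3842 -0.2471  0.001 ]
[-0.1521 -0.4783  0.0008]
```

The manual's scale: shifts go in shares of 62.5 mm and turns go in shares of 4 rad. Converting my numbers, -0.048 m is -0.768, -0.031 m is -0.496.

>>> {"name": "creep_tool", "arguments": {
  "steps": [-0.768,-0.496,0,0,0.085,-0.768,-0.496,0,0,0.085,-0.768,-0.496,0,0,0.085,-0.768,-0.496,0,0,0.085,-0.768,-0.496,0,0,0.085,-0.768,-0.496,0,0,0.085,-0.768,-0.496,0,0,0.085,-0.768,-0.496,0,0,0.085]
}}

```text
clock: 1.1
tool_pos: [0.5004, 0.1982, 0.2311]
eef_rot: [0.197, 0.98, -0.0, -0.0]
force: [0.5, -0.1, -1.0]
finger_gap: 0.0848
finger_force: 0.0
```

>>> {"name": "creep_tool", "arguments": {
  "steps": [-0.272,-0.88,0,0,0.085,-0.272,-0.88,0,0,0.085,-0.272,-0.88,0,0,0.085,-0.272,-0.88,0,0,0.085,-0.272,-0.88,0,0,0.085,-0.272,-0.88,0,0,0.085,-0.272,-0.88,0,0,0.085,-0.272,-0.88,0,0,0.085,-0.272,-0.88,0,0,0.085,0,0,0,0,0.085]
}}

```text
clock: 2.35
tool_pos: [0.4475, -0.322, 0.2305]
eef_rot: [0.202, 0.979, -0.002, -0.0]
force: [-0.1, 0.7, 0.7]
finger_gap: 0.0848
finger_force: 0.0
```

```bash
cat > w.py <<'E'
from h import *
import sys
s,p,d=grab("wrist"); save(f"pics/{sys.argv[1]}.png",p); np.savez(sys.argv[1]+".npz",p=p,d=d)
K,T=cam("wrist",s); P=cloud(K,T,d); V=P[...,2]; ok=d>.05
for lo,hi in((.074,.086),(.02,.029)):
    m=ok&(V>lo)&(V<hi)&(np.hypot(P[...,0]-.4505,P[...,1]+.3205)<.04)
    q=P[m]; print(lo,len(q),q.mean(0).round(4),np.median(q[:,2]),cv2.minEnclosingCircle(q[:,:2].astype(np.float32)))
print(s["tool_pos"],s["eef_rot"],s["joint_positions"].round(2),s["force"].round(2),s["clock"])
E
python3 w.py w1
```

```text
0.074 581 [ 0.4523 -0.3204  0.0783] 0.07835961071875125 ((0.45267876982688904, -0.3205341100692749), 0.011954884976148605)
0.02 330 [ 0.4459 -0.3183  0.0225] 0.022584013923834995 ((0.45219680666923523, -0.3204960823059082), 0.0181296207010746)
[ 0.44751101 -0.32204226  0.23049416] [ 2.01581985e-01  9.79470296e-01 -1.55016286e-03 -4.88429799e-04] [ 0.72  0.6  -0.3   1.79  0.25  0.79  1.46] [-0.09  0.66  0.7 ] 2.35
```

View pics/w1.png

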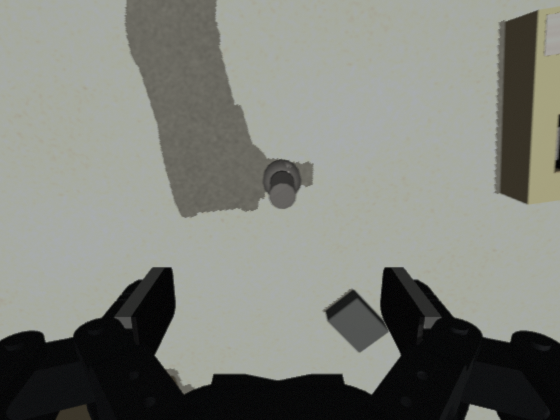

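The wrist picture shows the pusher's top at (283,195) and foot at (282,180), midway between the fingers. The fusebox is well off at (357,320). The three cameras agree on about (0.452, -0.3205).

Converted, 0.045 m is 0.72, -0.0035 m is -0.056.

>>> {"name": "creep_tool", "arguments": {
  "steps": [-0.056,0.0528,0.64,0,0.085,0,0,0.72,0,0.085,0,0,0.72,0,0.085,0,0,0.56,0,0.085,0,0,0.32,0,0.085,0,0,0.112,0,0.085,0,0,0,0,0.085,0,0,0,0,0.06,0,0,0,0,0.04,0,0,0,0,0.02]
}}

```text
clock: 3.65
tool_pos: [0.4546, -0.3147, 0.0399]
eef_rot: [0.197, 0.98, -0.0, 0.0]
force: [-0.8, -2.3, 1.6]
finger_gap: 0.0317
finger_force: 1.1
```

>>> {"name": "creep_tool", "arguments": {
  "steps": [0,0,0,0,0.01,0,0,0,0,0.01,0,0,0,0,0.01,0,0,0,0,0.01]
}}

```text
clock: 4.15
tool_pos: [0.4545, -0.3144, 0.0394]
eef_rot: [0.197, 0.98, -0.0, 0.0]
force: [-1.1, -0.4, 2.6]
finger_gap: 0.0226
finger_force: 59.0
```

Converted, -0.05 m is -0.8, -0.02 m is -0.32.

>>> {"name": "creep_tool", "arguments": {
  "steps": [0,0,-0.32,0,0.01,0,0,-0.8,0,0.01,0,0,-0.8,0,0.01,0,0,0,0,0.01,0,0,0,0,0.01]
}}

```text
clock: 4.78
tool_pos: [0.4537, -0.3136, 0.1584]
eef_rot: [0.196, 0.981, 0.0, -0.001]
force: [0.4, 0.3, -2.6]
finger_gap: 0.0225
finger_force: 59.0
```

```bash
cat > held.py <<'E'
from h import *
s=manip.state(); t=s["tool_pos"]
print(t.round(4),s["eef_rot"].round(4),s["finger_gap"],s["clock"])
import sys
for n in("top","side","wrist"):
    s,p,d=grab(n); K,T=cam(n,s); P=cloud(K,T,d); V=P[...,2]
    if n!="top": save(f"pics/{sys.argv[1]}_{n}.png",p)
    hz=V-t[2]; m=(d>.05)&(np.hypot(P[...,0]-t[0],P[...,1]-t[1])<.035)
    for lo,hi in((-.045,-.03),(-.03,-.018),(-.018,-.012),(-.01,.0)):
        q=P[m&(hz>lo)&(hz<hi)]
        if len(q)>8: e=cv2.minEnclosingCircle(q[:,:2].astype(np.float32)); print(n,lo,len(q),q.mean(0).round(4),np.round(e[0],4),round(e[1],4),"zmin",np.percentile(q[:,2],[1,99]).round(4))
E
python3 held.py a
```

```text
[ 0.4537 -0.3136  0.1584] [ 1.965e-01  9.805e-01  4.000e-04 -9.000e-04] 0.022489754345478025 4.775
top -0.045 17 [ 0.4484 -0.3     0.1247] [ 0.4499 -0.3068] 0.0146 zmin [0.121  0.1278]
top -0.03 34 [ 0.4432 -0.303   0.1365] [ 0.4469 -0.3107] 0.0178 zmin [0.1293 0.1402]
top -0.018 33 [ 0.4417 -0.3075  0.143 ] [ 0.4461 -0.3102] 0.0146 zmin [0.1406 0.1458]
side -0.045 73 [ 0.445  -0.2989  0.1234] [ 0.4492 -0.3089] 0.0197 zmin [0.1178 0.1282]
side -0.03 107 [ 0.4472 -0.2992  0.135 ] [ 0.4503 -0.3103] 0.0203 zmin [0.1284 0.1403]
side -0.018 53 [ 0.4488 -0.305   0.1427] [ 0.45   -0.3092] 0.0166 zmin [0.1405 0.1461]
side -0.01 39 [ 0.4461 -0.3052  0.1524] [ 0.4478 -0.3084] 0.0147 zmin [0.1484 0.1582]
wrist -0.045 518 [ 0.4433 -0.3084  0.1227] [ 0.4508 -0.3116] 0.0188 zmin [0.1178 0.1282]
wrist -0.03 1296 [ 0.4418 -0.3075  0.1363] [ 0.4532 -0.3123] 0.0198 zmin [0.1286 0.1403]
wrist -0.018 694 [ 0.4447 -0.3094  0.1418] [ 0.4495 -0.3108] 0.0156 zmin [0.1404 0.1462]
wrist -0.01 420 [ 0.4456 -0.3093  0.1534] [ 0.4516 -0.3116] 0.0116 zmin [0.1486 0.1582]
```

View pics/a_side.png

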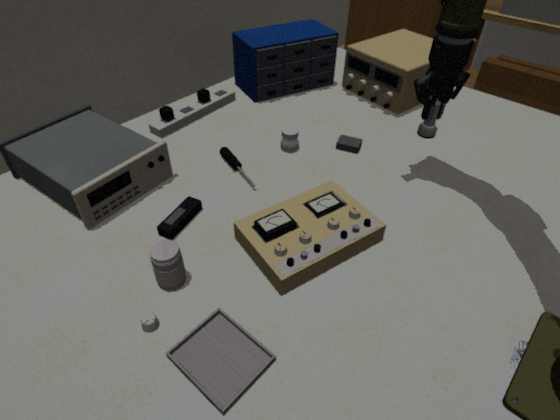

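View pics/a_wrist.png

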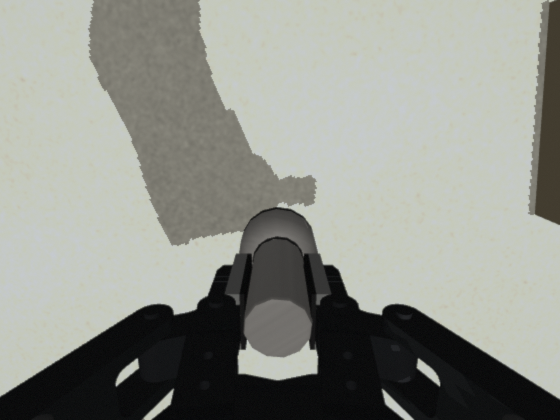

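The pusher is held upright: the wrist view shows the stem between the pads and the foot centred at about (277,240), sole about 40 mm below the TCP. The side view shows the gripper clear of everything. Next I carry it over the proud window.

Converted, 0.0506 m is 0.8096, 0.0071 m is 0.1136.

>>> {"name": "creep_tool", "arguments": {
  "steps": [0.1136,0.8096,0,0,0.01,0.1136,0.8096,0,0,0.01,0.1136,0.8096,0,0,0.01,0.1136,0.8096,0,0,0.01,0.1136,0.8096,0,0,0.01,0.1136,0.8096,0,0,0.01,0.1136,0.8096,0,0,0.01,0.1184,0.8096,0,0,0.01,0,0,0.32,0,0.01,0,0,0.208,0,0.01]
}}

```text
clock: 6.18
tool_pos: [0.5566, 0.0815, 0.1243]
eef_rot: [0.196, 0.981, -0.001, -0.002]
force: [-1.0, -1.0, -2.0]
finger_gap: 0.0228
finger_force: 59.4
```

>>> {"name": "creep_tool", "arguments": {
  "steps": [0,0,0,0,0.01,0,0,0,0,0.01]
}}

```text
clock: 6.42
tool_pos: [0.558, 0.0803, 0.1263]
eef_rot: [0.197, 0.98, -0.0, -0.0]
force: [-0.2, -0.0, -2.6]
finger_gap: 0.0227
finger_force: 59.4
```

```bash
python3 held.py b
```

```text
[0.558  0.0803 0.1263] [ 1.974e-01  9.803e-01 -2.000e-04 -0.000e+00] 0.022675206719496417 6.425
side -0.045 82 [0.5485 0.0904 0.0919] [0.5554 0.0823] 0.0196 zmin [0.0863 0.0963]
side -0.03 125 [0.5477 0.0916 0.1033] [0.5554 0.0827] 0.0195 zmin [0.0967 0.1082]
side -0.018 96 [0.5509 0.0872 0.111 ] [0.556  0.0824] 0.0178 zmin [0.1083 0.1142]
side -0.01 43 [0.5496 0.0875 0.1211] [0.5527 0.0846] 0.0104 zmin [0.1168 0.1255]
wrist -0.045 468 [0.5489 0.0856 0.0915] [0.5567 0.0822] 0.0191 zmin [0.087  0.0962]
wrist -0.03 1094 [0.5464 0.0866 0.1044] [0.5582 0.0818] 0.0198 zmin [0.0965 0.1083]
wrist -0.018 904 [0.5495 0.0853 0.1103] [0.5558 0.0828] 0.0167 zmin [0.1084 0.1141]
wrist -0.01 412 [0.5507 0.085  0.1214] [0.5564 0.0827] 0.0116 zmin [0.1164 0.1262]
```

View pics/b_wrist.png

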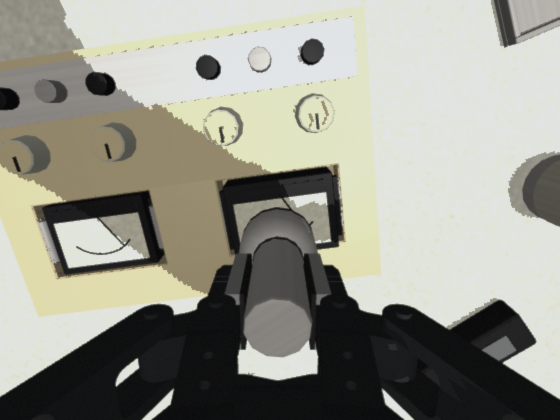

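View pics/b_side.png

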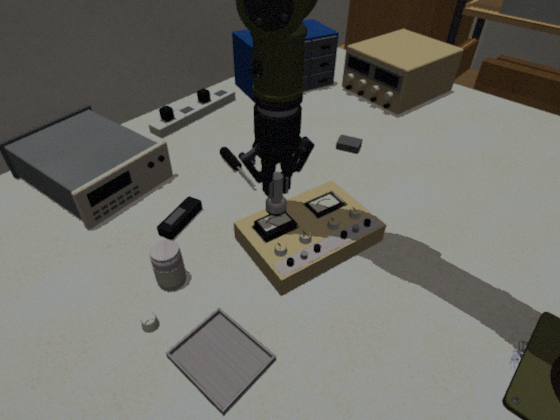

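The foot hangs over the proud window (wrist ~(277,235), window (280,210)), about 2 mm off its centre. I correct that and descend to just above it.

Converted, 0.008 m is 0.128, 0.0015 m is 0.024.

>>> {"name": "creep_tool", "arguments": {
  "steps": [0.024,0.016,0.128,0,0.01,0,0,0.128,0,0.01,0,0,0.096,0,0.01,0,0,0,0,0.01,0,0,0,0,0.01]
}}

```text
clock: 7.2
tool_pos: [0.557, 0.0829, 0.1043]
eef_rot: [0.197, 0.98, 0.0, 0.0]
force: [0.5, 0.1, -2.3]
finger_gap: 0.0227
finger_force: 59.4
```

>>> {"name": "creep_tool", "arguments": {
  "steps": [0,0,0.032,0,0.01,0,0,0.032,0,0.01,0,0,0.016,0,0.01,0,0,0,0,0.01]
}}

```text
clock: 7.7
tool_pos: [0.5568, 0.0828, 0.0992]
eef_rot: [0.197, 0.98, 0.0, -0.0]
force: [1.2, 0.1, -2.5]
finger_gap: 0.0228
finger_force: 59.4
```

>>> {"name": "creep_tool", "arguments": {
  "steps": [0,0,0.016,0,0.01,0,0,0.016,0,0.01,0,0,0,0,0.01]
}}

```text
clock: 8.07
tool_pos: [0.557, 0.083, 0.0974]
eef_rot: [0.197, 0.98, 0.0, 0.0]
force: [-0.2, 0.3, -2.0]
finger_gap: 0.0224
finger_force: 59.4
```

Converted, 0.001 m is 0.016.

>>> {"name": "creep_tool", "arguments": {
  "steps": [0,0,0.016,0,0.01,0,0,0.016,0,0.01,0,0,0,0,0.01]
}}

```text
clock: 8.45
tool_pos: [0.5574, 0.0834, 0.0966]
eef_rot: [0.196, 0.981, 0.001, 0.001]
force: [-1.5, 0.8, 9.6]
finger_gap: 0.023
finger_force: 60.7
```

>>> {"name": "creep_tool", "arguments": {
  "steps": [0,0,0.016,0,0.01,0,0,0.016,0,0.01,0,0,0,0,0.01]
}}

```text
clock: 8.82
tool_pos: [0.5571, 0.0827, 0.0933]
eef_rot: [0.197, 0.98, 0.0, 0.0]
force: [0.2, -0.2, 2.2]
finger_gap: 0.0229
finger_force: 59.5
```

>>> {"name": "creep_tool", "arguments": {
  "steps": [0,0,0.016,0,0.01,0,0,0.016,0,0.01,0,0,0,0,0.01]
}}

```text
clock: 9.2
tool_pos: [0.5566, 0.0829, 0.0908]
eef_rot: [0.197, 0.98, -0.0, -0.0]
force: [-0.8, 0.0, -1.3]
finger_gap: 0.0228
finger_force: 59.5
```

It gave way at about 12 N. I carry on to the floor (TCP about 0.084).

Converted, 0.0015 m is 0.024.

>>> {"name": "creep_tool", "arguments": {
  "steps": [0,0,0.024,0,0.01,0,0,0.024,0,0.01,0,0,0.024,0,0.01,0,0,0,0,0.01]
}}

```text
clock: 9.7
tool_pos: [0.5569, 0.0832, 0.0867]
eef_rot: [0.196, 0.981, 0.0, -0.0]
force: [-0.1, 1.5, -0.7]
finger_gap: 0.0227
finger_force: 59.5
```

>>> {"name": "creep_tool", "arguments": {
  "steps": [0,0,0.016,0,0.01,0,0,0.016,0,0.01,0,0,0,0,0.01]
}}

```text
clock: 10.07
tool_pos: [0.5567, 0.0824, 0.0846]
eef_rot: [0.197, 0.98, -0.0, -0.0]
force: [1.0, -0.5, -2.9]
finger_gap: 0.0223
finger_force: 59.5
```

>>> {"name": "creep_tool", "arguments": {
  "steps": [0,0,0.016,0,0.01,0,0,0,0,0.01]
}}

```text
clock: 10.32
tool_pos: [0.5569, 0.0826, 0.0844]
eef_rot: [0.197, 0.98, -0.0, 0.0]
force: [-1.4, -0.8, 5.3]
finger_gap: 0.023
finger_force: 60.3
```

>>> {"name": "creep_tool", "arguments": {
  "steps": [0,0,0.016,0,0.01,0,0,0,0,0.01]
}}

```text
clock: 10.58
tool_pos: [0.5569, 0.0825, 0.0843]
eef_rot: [0.197, 0.98, -0.0, 0.0]
force: [-2.9, -1.1, 13.6]
finger_gap: 0.0229
finger_force: 61.1
```

>>> {"name": "creep_tool", "arguments": {
  "steps": [0,0,0.016,0,0.01,0,0,0,0,0.01]
}}

```text
clock: 10.82
tool_pos: [0.5569, 0.0826, 0.0843]
eef_rot: [0.197, 0.98, -0.0, 0.001]
force: [-4.9, -0.3, 22.6]
finger_gap: 0.0226
finger_force: 61.9
```

Converted, -0.04 m is -0.64, 0.031 m is 0.496.

>>> {"name": "creep_tool", "arguments": {
  "steps": [0,0,-0.08,0,0.01,0,0,-0.32,0,0.01,0,0,-0.64,0,0.01,0,0,-0.24,0,0.01,0.496,0.48,0,0,0.01,0.496,0.48,0,0,0.01,0.496,0.48,0,0,0.01,0.496,0.48,0,0,0.01,0.496,0.48,0,0,0.01,0.496,0.48,0,0,0.01]
}}

```text
clock: 12.08
tool_pos: [0.4537, 0.3216, 0.1609]
eef_rot: [0.197, 0.98, -0.0, -0.0]
force: [0.3, 0.2, -2.3]
finger_gap: 0.0224
finger_force: 59.4
```

>>> {"name": "creep_tool", "arguments": {
  "steps": [0,0,0,0,0.01,0,0,0,0,0.01]
}}

```text
clock: 12.32
tool_pos: [0.4545, 0.3198, 0.161]
eef_rot: [0.197, 0.98, -0.001, -0.0]
force: [0.5, -0.2, -2.2]
finger_gap: 0.0228
finger_force: 59.4
```

```bash
python3 held.py c
python3 - <<'E'
from h import *
for n in("top","side"):
    s,p,d=grab(n);K,T=cam(n);P=cloud(K,T,d)
    for nm,c in dict(w1=(.555,.084),w0=(.523,-.036)).items():
        a=P-np.array([*c,0]); y=np.array([.2588,.9659]); u=a[...,:2]@y; v=a[...,:2]@np.array([.9659,-.2588])
        m=(d>.05)&(abs(v)<.022)&(abs(u)<.033); z=P[m][:,2]
        print(n,nm,len(z),np.median(z).round(4),[np.median(P[m&(q)][:,2]).round(4) for q in(u<-.01,u>.01,v<-.007,v>.007)])
save("pics/side2.png",cv2.resize(p[150:400,120:420],None,fx=2,fy=2))
E
```

```text
[0.4545 0.3198 0.161 ] [ 1.966e-01  9.805e-01 -9.000e-04 -2.000e-04] 0.022829697991957075 12.325
top -0.045 23 [0.4608 0.3061 0.1265] [0.4566 0.3142] 0.017 zmin [0.1216 0.1308]
top -0.03 39 [0.4639 0.3066 0.1396] [0.4588 0.315 ] 0.019 zmin [0.134  0.1428]
top -0.018 40 [0.4647 0.3129 0.1447] [0.4588 0.3155] 0.0169 zmin [0.1431 0.148 ]
side -0.045 122 [0.4439 0.3261 0.1269] [0.4517 0.3212] 0.0193 zmin [0.1224 0.1309]
side -0.03 229 [0.4434 0.3269 0.1384] [0.4535 0.32  ] 0.02 zmin [0.1313 0.143 ]
side -0.018 180 [0.4459 0.3235 0.1456] [0.4526 0.32  ] 0.018 zmin [0.1431 0.1483]
side -0.01 77 [0.4457 0.3238 0.1559] [0.4513 0.3203] 0.0112 zmin [0.1512 0.1609]
wrist -0.045 481 [0.4457 0.3237 0.1261] [0.4533 0.3203] 0.019 zmin [0.1213 0.1309]
wrist -0.03 1114 [0.4434 0.3245 0.1392] [0.4551 0.3199] 0.0197 zmin [0.1313 0.143 ]
wrist -0.018 870 [0.4465 0.3233 0.1449] [0.4524 0.3207] 0.0164 zmin [0.1431 0.1488]
wrist -0.01 417 [0.4478 0.3231 0.1562] [0.4537 0.3205] 0.0117 zmin [0.1511 0.1609]
top w1 455 0.0449 [np.float64(0.045), np.float64(0.0448), np.float64(0.045), np.float64(0.0447)]
top w0 461 0.0453 [np.float64(0.0453), np.float64(0.0452), np.float64(0.0454), np.float64(0.0452)]
side w1 526 0.0449 [np.float64(0.0449), np.float64(0.0449), np.float64(0.045), np.float64(0.0449)]
side w0 431 0.0448 [np.float64(0.0446), np.float64(0.0449), np.float64(0.0448), np.float64(0.0448)]
```

View pics/side2.png

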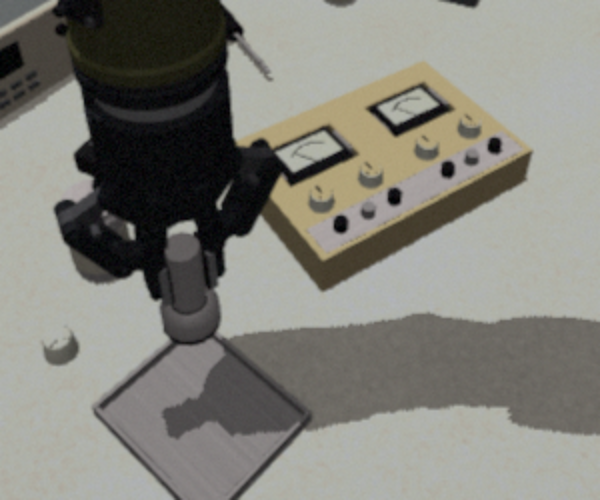

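Both windows read level at 0.045, and the crop shows both lying flush, with the pusher above the tray at (190,320). Now I lower it.

Converted, 0.04 m is 0.64, 0.004 m is 0.064.

>>> {"name": "creep_tool", "arguments": {
  "steps": [0.032,0.032,0.48,0,0.01,0,0,0.64,0,0.01,0,0,0.4,0,0.01,0,0,0.192,0,0.01,0,0,0.064,0,0.01,0,0,0,0,0.01,0,0,0,0,0.01]
}}

```text
clock: 13.45
tool_pos: [0.4542, 0.3236, 0.0517]
eef_rot: [0.197, 0.98, 0.001, 0.001]
force: [-0.7, 0.6, -2.0]
finger_gap: 0.0223
finger_force: 59.4
```

>>> {"name": "creep_tool", "arguments": {
  "steps": [0,0,0.016,0,0.01,0,0,0.016,0,0.01,0,0,0.016,0,0.01,0,0,0,0,0.01,0,0,0,0,0.01]
}}

```text
clock: 14.08
tool_pos: [0.4535, 0.3233, 0.0478]
eef_rot: [0.197, 0.98, 0.0, -0.0]
force: [0.6, -0.2, -1.8]
finger_gap: 0.0229
finger_force: 59.4
```

Converted, 0.001 m is 0.016.

>>> {"name": "creep_tool", "arguments": {
  "steps": [0,0,0.016,0,0.01,0,0,0.016,0,0.01,0,0,0.016,0,0.01,0,0,0,0,0.01]
}}

```text
clock: 14.58
tool_pos: [0.4535, 0.3232, 0.0447]
eef_rot: [0.197, 0.98, -0.0, -0.0]
force: [-0.2, 0.1, -2.1]
finger_gap: 0.0227
finger_force: 59.4
```

>>> {"name": "creep_tool", "arguments": {
  "steps": [0,0,0.016,0,0.01,0,0,0,0,0.01]
}}

```text
clock: 14.82
tool_pos: [0.4535, 0.3232, 0.0437]
eef_rot: [0.197, 0.98, -0.0, -0.0]
force: [-0.1, -0.5, -2.8]
finger_gap: 0.0223
finger_force: 59.4
```

Converted, 0.0005 m is 0.008.

>>> {"name": "creep_tool", "arguments": {
  "steps": [0,0,0.008,0,0.01,0,0,0,0,0.01]
}}

```text
clock: 15.08
tool_pos: [0.4536, 0.3233, 0.0434]
eef_rot: [0.197, 0.98, 0.0, 0.0]
force: [0.2, -0.6, -0.5]
finger_gap: 0.0227
finger_force: 59.7
```

>>> {"name": "creep_tool", "arguments": {
  "steps": [0,0,0.008,0,0.01,0,0,0,0,0.01]
}}

```text
clock: 15.32
tool_pos: [0.4537, 0.3233, 0.0434]
eef_rot: [0.197, 0.98, 0.0, 0.0]
force: [-1.2, 0.3, 5.9]
finger_gap: 0.0228
finger_force: 60.3
```

It stands on the tray's floor, so I open the fingers and then withdraw straight up.

>>> {"name": "creep_tool", "arguments": {
  "steps": [0,0,0,0,0.04,0,0,0,0,0.06,0,0,0,0,0.085,0,0,0,0,0.085,0,0,0,0,0.085,0,0,0,0,0.085]
}}

```text
clock: 16.08
tool_pos: [0.4536, 0.3233, 0.0428]
eef_rot: [0.197, 0.98, 0.0, -0.0]
force: [0.3, 0.3, -0.8]
finger_gap: 0.0852
finger_force: 0.0
```

>>> {"name": "creep_tool", "arguments": {
  "steps": [0,0,-0.32,0,0.085,0,0,-0.64,0,0.085,0,0,-0.8,0,0.085,0,0,-0.8,0,0.085,0.8,0,0,0,0.085,0.8,0,0,0,0.085,0.64,0,0,0,0.085,0,0,0,0,0.085,0,0,0,0,0.085]
}}

```text
clock: 17.2
tool_pos: [0.3251, 0.3769, 0.2029]
eef_rot: [0.197, 0.98, -0.0, 0.0]
force: [0.9, -0.8, 0.5]
finger_gap: 0.0853
finger_force: 0.0
```

```bash
python3 - <<'E'
from h import *
for n in("top","side","wrist"):
    s,p,d=grab(n);K,T=cam(n,s);P=cloud(K,T,d);V=P[...,2]
    for lo,hi in((.07,.095),(.02,.031)):
        m=(d>.05)&(V>lo)&(V<hi)&(np.hypot(P[...,0]-.4525,P[...,1]-.324)<.045); q=P[m]
        if len(q)>5: print(n,lo,len(q),np.round(cv2.minEnclosingCircle(q[:,:2].astype(np.float32))[0],4),np.median(q[:,2]).round(4))
    if n=="side": save("pics/side3.png",p)
E
```

```text
top 0.07 93 [0.4535 0.321 ] 0.0828
top 0.02 93 [0.4543 0.321 ] 0.0253
wrist 0.07 666 [0.4545 0.3248] 0.082
wrist 0.02 538 [0.4544 0.3244] 0.0252
```

View pics/side3.png

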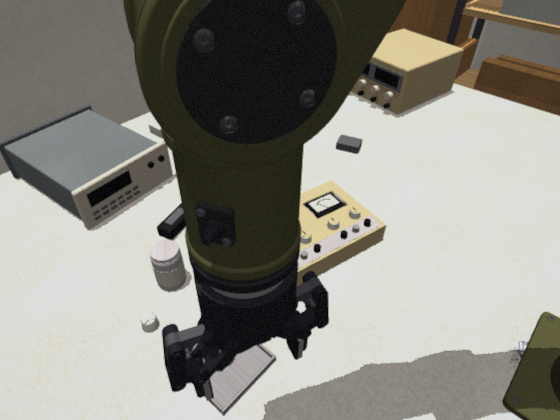

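The side view shows the gripper high and clear of the tray, at (245,330). Depth from the top and wrist cameras has the pusher upright in the tray, its top at 0.083 directly above its foot at (0.454, 0.323). I hand the job in.

```bash
python3 -c "from bench import manip, optics, workorder; print(workorder.finish_job())"
```

```text
the job is handed in; nothing more can be done
None
```

The proud window (well1) is pressed home and measures flush like its neighbour (peak reading about 23 N), the pusher stands upright and released in the tray, and the job was handed in at about 17 s; no verdict came back.

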